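Set a selector knob to its green mark and pull it out to lock

ROBOT

A 6-joint arm with a two-finger parallel gripper is mounted at the origin on the work surface. World frame = base frame: x ahead of the robot, y to its left, z up, the work surface at z = 0. Lengths are in m, angles in rad, forces in N, time in s.
With the tool pointing down it reaches from about 0.3 to 0.775 m from the base axis. Payload 14.6 kg.
Tool frame: the origin (TCP) lies at the very end of the fingers, on their centre line; the grasp point (between the pads) lies 19 mm behind it; z points along the fingers, y is the direction in which the jaws open and shut (so a half turn about z gives the same grasp; the last joint's range is limited). The gripper opens to 94 mm and grips with 3 to 60 N. Pads are 16 mm wide; open, the fingers measure 119 mm over their backs; the gripper's body (75 mm by 177 mm) begins 78 mm behind the grasp point.
Start: joints at [1.205, 0.3, 1.521, -0, 1.321, -0.067], TCP at [0.162, 0.526, 0.205] pointing down, gripper open.
Joint ranges: [-3.03, 3.03], [-0.79, 2.21], [0.23, 2.52], [-1.04, 4.18], [0, 3.07], [-2.55, 2.55]. Speed limits (rad/s): [2.22, 2.22, 2.57, 3.14, 3.14, 3.14].

INTERFACE

Orientations are given as [roll, pitch, yaw] about the fixed x, y, z axes, in that order (R = Rz(yaw) Ry(pitch) Rx(roll)).
In Python, from station import ctrl, vision, ticket gives the robot as it stands.
- The arm moves only by the tool step_arm, never from a script. Its argument "steps" is a list of rows, each an object of numbers: "x", "y", "z": the shift along the tool's x, y, z in m; "ax", "ay", "az": the turn, a rotation vector about the tool's x, y, z in degrees; "claw": the finger opening in m, from 0 to 0.094. A call has 1 to 5 rows; each row shifts and turns the pose as measured when the row begins, along the tool's axes as they then stand; what a row does not reach is not made up. A row lasts 1/12 s, in which the tool goes at most 41.7 mm and 7.16 degrees, less where a joint would pass 70% of its speed; a pose out of reach is approached as far as the arm can. A call with a gripper value outside its range is refused whole. The fingers move at their own pace and stop on an object; "grip_force" is the grip in N (left out, the last holds). Time passes only in rows, so rows that do not move let the fingers close. It gives the time, the measured TCP pose, the force and the opening at its end, in the units of the state.
- ctrl.get_obs(): the state, without advancing time (a new reading comes with each control period).
- vision.camera(name): name is "side" or "top"; returns (picture, depth): 420x560x3 uint8, red, green, blue; 420x560 float32, m along the optical axis (not along the pixel's ray), 0 where there is no reading.
- vision.camera_params(name): a dict with "fov_y" (degrees; the focal length in pixels is half the picture's height over the tangent of half this angle, whatever the lens; pixels are square), "cx", "cy" (the principal point, pixels), "origin" and "attitude" of the camera in the world. Camera axes: x right, y up, looking along -z (the intrinsics and any distortion apply to the point x, -y, -z); pixel columns grow to the right and rows downward; lengths in m; the calibration is good to about 2 mm. A picture is of the moment at which its call begins. camera_params takes no time and is no camera call.
- ticket.hand_in(): hands the job in, once; it reports no verdict.
The state is a dict: "time_s": time; "qpos": joint angles; "joint_vel": joint speeds; "tau": joint torques, N m; "ee_pos": TCP position; "eef_rot": TCP orientation; "force": force on the tool from outside, world axes, zero at the start; "moment": the same for the moment, N m; "grip_width": finger opening in m.
Only numpy, scipy, OpenCV 4.12 (cv2) and the standard library are available. Lean on these libraries where they do the work, as an engineer would, in place of code of your own. Each camera call takes 0.05 s, during which the arm holds its last target.

TASK

On the red instrument case, turn the black bar knob until its orange pointer is on the green mark, feel for the lock slot hidden somewhere along that mark by pulling the knob gently (about 10 N) while turning it slowly, and, once it gives, draw the knob fully out so that it stays locked. Never force it, neither pulling hard while it is blocked or at its end nor twisting on once it has entered the slot; then let go, and leave everything else where it is.

Things in the scene. Friction and masses are not known exactly. Their poses are not given: they have to be found in the camera images.
- knob_grip (a point): Centre of the black knob's bar, on the knob's vertical axis. The bar is 44 mm long (along the pointer), 16 mm thick, 36 mm tall; this point is 15 mm below its top and 21 mm above the round flange (44 mm wide) at its foot. Grip the bar across its thickness from above, closed fingertips at most 15 mm below this point. Turns and rises with the knob.
- dial: Black skirt disc (68 mm wide) with orange pointer under the knob; turns with it (0.1 N m), does not rise. Origin on the knob axis at deck level, 37 mm below knob_grip. x axis along the bar; pointer and the bar's white line lie towards -x. Starts 0.45 to 1.4 rad short of the mark, to be turned anticlockwise seen from above; it can turn 0.4 rad past the mark's middle. It carries the hidden lock tab.
- scale: White scale plate (132 mm wide, 3 mm thick), fixed on the deck round the knob. Origin on the knob axis at deck level. The middle of the green mark lies towards its -x, so the pointer is at mid-mark when the x axes of dial and scale agree; the mark reaches 0.33 rad either side. It carries the hidden lock plate below the deck.
- mark (a point): Middle of the green mark, on the scale plate's top, 57 mm from the knob axis. The hidden lock slot lies within 0.24 rad either side of here, differs each time and leaves the lock tab about 0.033 rad of play either side. Tab and plate (45 mm from the axis) are spoilt by more than 15 N between them: 0.65 N m of twist in the slot.
- stem (a joint): How far the lock stem is out (up), m, 0 to 0.012. It needs 5 N to move and stays where left. Away from the slot it is blocked at 0.002; at the slot it goes on to its end stop at 0.012: locked, an orange collar shows under the knob. From 0.003 on it can no longer turn beyond the slot's play.
- knob (a joint): Stretch of the pull spring between knob and stem, m, 0 to 0.014, upward. Pull on the knob = 1.5 N + 1500 N/m times this: 10 N stretches it about 6 mm. When the tab finds the slot under such a pull, the stem jumps up some 3 mm and the pull felt drops to about 5 N. Beyond 0.011 (18 N) the spring is overstrained.
- case: Red instrument case, 300 (x) x 340 (y) x 80 mm tall with a grey deck, fixed; origin under its centre. Its lid stands up 200 mm along its +y side, a gauge 38 mm in radius is on the deck at (85, 95) mm. The knob axis is at (0, -60) mm.
- fitting: Loose brass fitting, 24 mm wide, 30 mm tall, standing on the deck; leave alone.
- collar: Loose steel ring, 32 mm wide, 14 mm tall, on the deck; leave alone.
- driver: Screwdriver with a blue handle, 200 mm, lying on the bench; leave alone.
- wrench: Steel wrench, 180 mm, lying on the bench; leave alone.
- bottle: White bottle with red cap, 190 mm tall, 70 mm wide, on the bench; leave alone.
- flask: Small white bottle with red label, 120 mm tall, 48 mm wide, on the bench; leave alone.

How it is judged:
On the way, in this order (a step that is already met when the one before it is completed fails the run):
1. the pointer is on the green mark (angle between the x axis of scale and the x axis of dial, either way round below 0.33 rad), for 0.1 s.
2. the knob is drawn fully out, with the pointer still on the mark (angle between the x axis of scale and the x axis of dial, either way round below 0.33 rad and value of joint stem above 0.009 m), for 0.2 s.
At the end, for the whole second after the job is handed in: The pointer lies on the green mark (within 0.33 rad of its middle), the knob's stem is locked out (joint stem above 0.009 m) and stays so with the knob let go (its spring relaxed, below 0.003 m) and at rest; no loose thing has moved 20 mm (all of step 2 and value of joint knob below 0.003 m and linear speed of dial below 0.02 m/s and velocity of joint stem below 0.01 m/s and distance of each of fitting, collar, driver, wrench, bottle, flask from where it was at the start of the episode below 0.02 m); the robot touches nothing.
It fails at once if the knob is pulled harder than 18 N (pull spring stretched beyond 11 mm) (value of joint knob above 0.011 m).
It fails at once if the lock tab is forced against the lock plate with more than 15 N, by pulling or twisting (contact force between dial and scale above 15 N).
It fails at once if another thing is pushed out of place by more than 20 mm (distance of any of fitting, collar, driver, wrench, bottle, flask from where it was at the start of the episode above 0.02 m).
It also fails if it takes over 72 s, if anything falls off the work surface, if the arm or the gripper's body presses on something with over 40 N, if the wrist force passes 120 N, or if a joint passes its speed limit or range.

## Working session

There is one attempt and no reset: what is moved stays moved. The work goes in short steps, Python scripts to look and compute and a tool call to move; the robot and the scene stay as the last step left them, time stands still between calls to the robot, and variables do not carry over. Pictures are saved under pics/ and viewed, and the job is handed in when it is done.

Besides the shell and the picture viewer there is one more tool, called after "Emit:" as a command line: name --argument value ..., lists and objects as JSON in quotes. step_arm: Moves the arm, as the interface text tells. Its arguments: {"type":"object","properties":{"steps":{"type":"array"},"grip_force":{"type":"number"}},"required":["steps"]}

```bash
ls; mkdir -p pics; python3 - <<'E'
from station import ctrl, vision, ticket
import cv2, numpy as np
print(ctrl.get_obs())
for n in ("side","top"):
    p=vision.camera_params(n); print(n,p)
    im,d=vision.camera(n)
    cv2.imwrite(f"pics/{n}0.png",im[:,:,::-1]); np.savez(f"pics/{n}0.npz",im=im,d=d)
E
```

```text
pics
{'time_s': 0.0, 'qpos': array([ 1.20541515e+00,  3.00473496e-01,  1.52161646e+00, -3.57496432e-05,
        1.32072011e+00, -6.66130506e-02]), 'joint_vel': array([ 0.00054712, -0.00019049, -0.00019614,  0.00121339,  0.00021722,
        0.00029614]), 'tau': array([-1.64157915e-03, -5.31801724e+01, -3.52733588e+01,  7.07681640e-02,
        2.44228105e-02, -9.91807929e-05]), 'ee_pos': array([0.16180561, 0.52536317, 0.20487006]), 'eef_rot': array([-3.14037563e+00, -4.64860538e-05,  2.84283336e+00]), 'force': array([ 0.43010009,  0.45511083, -0.46805999]), 'moment': array([ 0.03100913,  0.02221966, -0.03150767]), 'grip_width': 0.0941976952399373}
side {'fov_y': 43.83585515895076, 'cx': 283.0828422617287, 'cy': 206.10174850312984, 'origin': array([ 0.44262055, -0.99732792,  1.04237936]), 'attitude': array([ 0.8004861 , -0.01652886, -0.05207516])}
top {'fov_y': 43.998679389291944, 'cx': 287.2927204290452, 'cy': 208.3312368517458, 'origin': array([ 0.24994917, -0.04244003,  1.61504668]), 'attitude': array([ 0.16808129,  0.01324974, -1.54206639])}
```

View pics/side0.png

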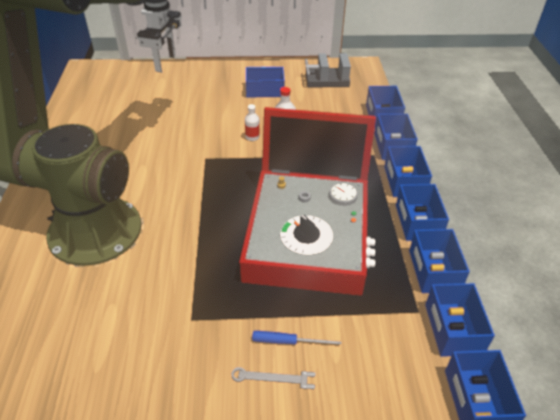

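View pics/top0.png

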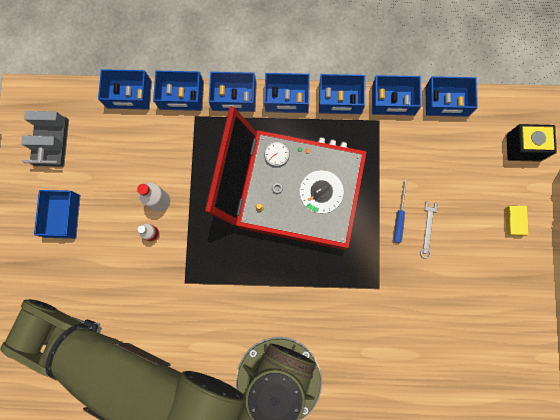

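```bash
cat > h.py <<'E'
import numpy as np, cv2
from scipy.spatial.transform import Rotation as R
from station import ctrl, vision, ticket
def K(p):
    f=210/np.tan(np.radians(p['fov_y'])/2); return f
def Rm(p): return R.from_euler('xyz',p['attitude']).as_matrix()
def ray(p,uv):
    uv=np.atleast_2d(uv).astype(float); f=K(p)
    c=np.c_[(uv[:,0]-p['cx'])/f,-(uv[:,1]-p['cy'])/f,-np.ones(len(uv))]
    return c@Rm(p).T
def plane(p,uv,z):
    r=ray(p,uv); o=p['origin']; return o+r*((z-o[2])/r[:,2])[:,None]
def proj(p,X):
    c=(np.atleast_2d(X)-p['origin'])@Rm(p); f=K(p)
    return np.c_[p['cx']+f*c[:,0]/-c[:,2],p['cy']-f*c[:,1]/-c[:,2]]
def pts(p,d):
    v,u=np.mgrid[:420,:560]; r=ray(p,np.c_[u.ravel(),v.ravel()])
    return (p['origin']+r*d.reshape(-1,1)).reshape(420,560,3)
def crop(im,x0,y0,x1,y1,s,name):
    c=cv2.resize(im[y0:y1,x0:x1,::-1],None,fx=s,fy=s,interpolation=cv2.INTER_CUBIC); cv2.imwrite(name,c)
E
python3 - <<'E'
from h import *
for n,b in (("side",(240,90,390,300)),("top",(200,100,380,260))):
    p=vision.camera_params(n); z=np.load(f"pics/{n}0.npz"); im,d=z['im'],z['d']
    P=pts(p,d); 
    print(n,(d==0).mean())
    for uv in ((220,300),(330,215),(265,255)) if n=="side" else ((250,270),(290,220),(420,300)): print(uv,P[uv[1],uv[0]].round(4))
    hsv=cv2.cvtColor(im,cv2.COLOR_RGB2HSV)
    white=(P[:,:,2]>0.07)&(P[:,:,2]<0.1)&(hsv[:,:,1]<25)&(hsv[:,:,2]>205)
    crop(im,*b,4 if n=="top" else 3-0.2,f"pics/{n}0c.png")
    cv2.imwrite(f"pics/{n}0w.png",white.astype(np.uint8)*255)
    k,lab,st,ce=cv2.connectedComponentsWithStats(white.astype(np.uint8))
    for i in range(1,k):
        if st[i,4]>40: print(st[i],ce[i])
E
```

```text
side 0.004060374149659864
(220, 300) [ 0.3465 -0.2444 -0.0008]
(330, 215) [ 0.6303 -0.0472  0.0821]
(265, 255) [ 0.4576 -0.1785  0.0839]
[247 114  11   9  68] [252.33823529 118.19117647]
[332 183  25  17 237] [343.41350211 191.4556962 ]
[280 215  53  40 999] [308.28528529 237.51051051]
top 0.0038775510204081634
(250, 270) [0.3268 0.0964 0.0021]
(290, 220) [ 0.475  -0.0237  0.078 ]
(420, 300) [ 0.2505 -0.4251  0.0035]
[265 142  24  23 217] [276.28110599 152.70506912]
[300 170  44  43 944] [322.31991525 189.78813559]
```

View pics/side0c.png

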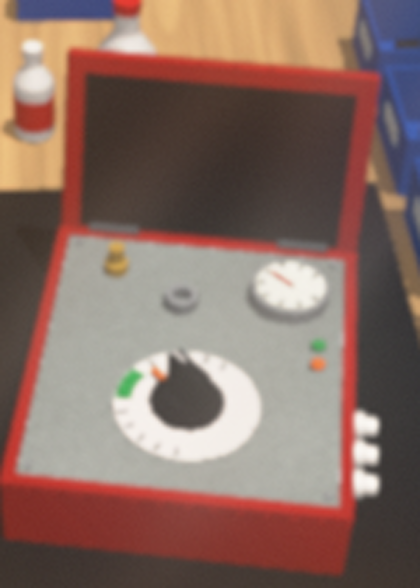

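View pics/top0c.png

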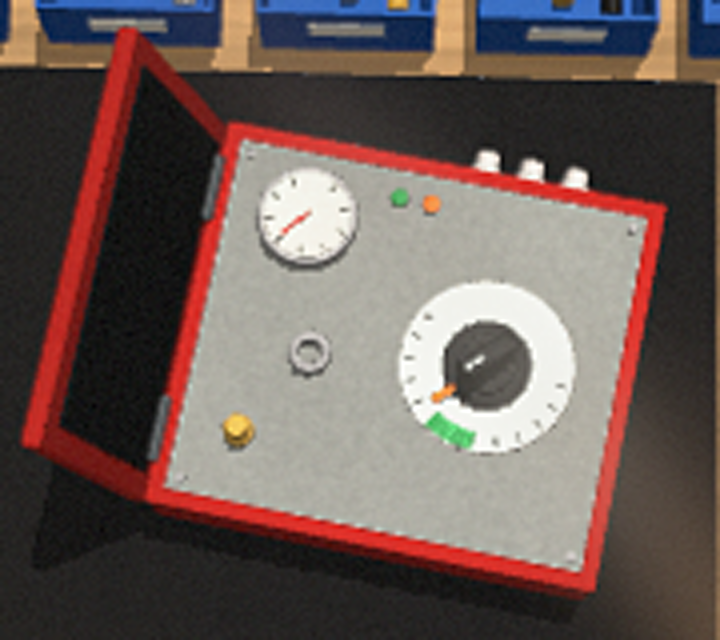

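```bash
cat > meas.py <<'E'
from h import *
def circ(q):
    A=np.c_[2*q,np.ones(len(q))]; s=np.linalg.lstsq(A,(q**2).sum(1),rcond=None)[0]
    c=s[:2]; return c,np.sqrt(s[2]+c@c), np.abs(np.linalg.norm(q-c,axis=1)-np.sqrt(s[2]+c@c)).mean()
def measure(n,im,zs=0.083,box=None):
    p=vision.camera_params(n); hsv=cv2.cvtColor(im,cv2.COLOR_RGB2HSV); H,S,V=[hsv[:,:,i].astype(int) for i in range(3)]
    if box is None: box=(275,210,340,260) if n=="side" else (295,165,350,218)
    m=np.zeros(im.shape[:2],bool); m[box[1]:box[3],box[0]:box[2]]=1
    out={}
    w=m&(S<25)&(V>195); g=m&(H>50)&(H<85)&(S>90); o=m&(H>3)&(H<20)&(S>110)&(V>110)
    k,lab,st,ce=cv2.connectedComponentsWithStats((w|g).astype(np.uint8)); i=1+np.argmax(st[1:,4])
    cnt=cv2.convexHull(np.argwhere(lab==i)[:,::-1].astype(np.int32))
    q=plane(p,cnt[:,0,:],zs)[:,:2]; print(n,"plate",circ(q))
    out['c']=circ(q)[0]
    for nm,mm,z in(("green",g,0.083),("orange",o,0.083)):
        uv=np.argwhere(mm)[:,::-1]
        if len(uv)==0: print(nm,"none"); continue
        q=plane(p,uv.mean(0),z)[0,:2]; out[nm]=q
        dlt=q-out['c']; print(nm,len(uv),uv.mean(0).round(1),q.round(4),"r",np.linalg.norm(dlt).round(4),"ang",np.arctan2(dlt[1],dlt[0]).round(3))
    return out
if __name__=="__main__":
    for n in("top","side"):
        measure(n,np.load(f"pics/{n}0.npz")['im'])
        z=np.load(f"pics/{n}0.npz"); p=vision.camera_params(n); P=pts(p,z['d'])
        hsv=cv2.cvtColor(z['im'],cv2.COLOR_RGB2HSV)
        m=(P[:,:,2]>0.1); m2=np.zeros_like(m); b=(285,205,330,250) if n=="side" else (305,172,340,208); m2[b[1]:b[3],b[0]:b[2]]=1
        Q=P[m&m2]; print("above .1:",len(Q),Q.mean(0),Q[:,2].max()); T=Q[Q[:,2]>0.122]; print("bar top",len(T),T.mean(0) if len(T) else "")
        if len(T)>5:
            C=T[:,:2]-T[:,:2].mean(0); u,s,v=np.linalg.svd(C); print("dir",v[0],np.arctan2(v[0,1],v[0,0]),s/np.sqrt(len(T)))
E
python3 meas.py
```

```text
top plate (array([ 0.56501627, -0.11489279]), np.float64(0.06578756259627021), np.float64(0.0006124968374751109))
green 48 [312.1 207.4] [ 0.5142 -0.0888] r 0.0572 ang 2.667
orange 16 [310.5 197.7] [ 0.5434 -0.0833] r 0.0382 ang 2.17
above .1: 132 [ 0.55617749 -0.11450181  0.14759027] 1.6150466805523611
bar top 90 [ 0.55509683 -0.11311283  0.16673886]
dir [-0.96672549  0.25581602] 2.8829009400791508 [0.04827231 0.00917785]
side plate (array([ 0.56315727, -0.1122081 ]), np.float64(0.06740947662058061), np.float64(0.0005053151175172016))
green 29 [285.4 226.4] [ 0.5121 -0.0849] r 0.0579 ang 2.65
orange 10 [296.5 223.5] [ 0.5409 -0.0755] r 0.0429 ang 2.117
above .1: 226 [ 0.5609103  -0.13234575  0.13441407] 1.0423793639352694
bar top 128 [ 0.56020267 -0.13935085  0.15245129]
dir [0.13171033 0.99128825] 1.438702178677511 [0.13453232 0.0096537 ]
```

```bash
python3 - <<'E'
from h import *
for n in("top","side"):
    z=np.load(f"pics/{n}0.npz"); p=vision.camera_params(n); P=pts(p,z['d']); im=z['im']
    D=np.linalg.norm(P[:,:,:2]-[0.564,-0.1135],axis=2)
    Q=P[(D<0.035)&(P[:,:,2]<0.2)&(P[:,:,2]>0.05)]; print(n,np.percentile(Q[:,2],[1,10,50,90,99]).round(4))
    m=(D<0.03)&(P[:,:,2]>0.118)&(P[:,:,2]<0.15); T=P[m]; print(len(T),T.mean(0))
    C=T[:,:2]-T[:,:2].mean(0); u,s,v=np.linalg.svd(C); print("dir",np.arctan2(v[0,1],v[0,0]),s/np.sqrt(len(T)))
    hsv=cv2.cvtColor(im,cv2.COLOR_RGB2HSV)
    uv0=proj(p,[[0.564,-0.1135,0.132]])[0]; print("proj axis top",uv0)
    g=hsv[:,:,2].astype(int); w=np.zeros_like(m); 
    u,v0=uv0.round().astype(int); print(g[v0-12:v0+10,u-14:u+12])
E
```

```text
top [0.0823 0.0873 0.0941 0.1338 0.1396]
91 [ 0.56190962 -0.11494031  0.13337065]
dir 2.166532982199075 [0.01291579 0.00485096]
proj axis top [321.53903003 187.8634821 ]
[[245 243 243 243 242 242 242 242 242 242 241 242 243 242 242 243 243 242
  242 242 243 244 243 243 243 244]
 [245 243 243 242 242 243 243 242 242 242 242 242 242 242 242 242 242 243
  243 243 242 243 243 244 243 243]
 [242 244 243 242 242 243 242 243 243 242 242 243 244 243 244 243 243 243
  242 243 242 242 242 242 243 243]
 [225 244 244 242 242 242 242 242 244 244 246 242 243 243 244 242 244 245
  244 243 243 243 242 242 243 244]
 [246 244 243 243 242 243 244 245 242 245 234 140 153 154 156 160 210 244
  242 245 245 244 242 243 243 243]
 [244 244 242 244 243 245 247 236 140 150  89  89  90  92  91  91  88  96
  130 211 245 246 243 242 242 243]
 [243 243 243 243 244 245 237 146  84  91  93  95  97  96  95  96  95  95
   88 101 179 246 245 243 243 242]
 [243 243 243 245 243 185 111  88  93  95  93  98  95  91  92  93  96  87
   87  85 101 187 246 245 243 242]
 [244 244 244 247 236 110  87  93  94  94  88 101 100 100 
[... 3341 characters left out ...]
86  88  87
   92 112 158 213 238 243 244 244]
 [230 202 180 173 155 121  89  79  78  80  79  79  81  82  83  85  88  87
   87  94 126 183 228 240 244 244]
 [234 197 145 116 104  90  80  77  79  80  80  80  82  81  83  83  85  86
   85  88 104 144 192 228 241 244]
 [225 169 113  83  78  77  77  77  79  79  80  81  80  81  81  84  84  86
   86  85  90 108 142 193 229 240]
 [195 133  89  76  76  78  77  78  79  79  80  80  81  82  82  82  84  85
   86  86  86  91 108 147 197 231]
 [160 102  79  76  78  78  79  78  78  80  80  81  80  82  81  82  85  84
   85  87  86  88  93 111 157 212]
 [134  86  76  77  78  80  79  78  79  79  79  80  81  80  83  83  83  83
   85  86  87  88  88  95 126 184]]
```

```bash
cat > go.py <<'E'
import sys; from h import *
a=[float(v) for v in sys.argv[1:]]; o=ctrl.get_obs(); Rt=R.from_euler('xyz',o['eef_rot'])
T=R.from_euler('xyz',[np.pi,0,a[3]])
print("t",round(o['time_s'],2),"pos",o['ee_pos'].round(4),"rot",o['eef_rot'].round(4),"F",o['force'].round(2),"M",o['moment'].round(2),"w",round(o['grip_width'],4),"q",o['qpos'].round(2))
print("shift tool mm",(Rt.inv().apply(np.array(a[:3])-o['ee_pos'])*1000).round(1),"turn deg",(Rt.inv()*T).as_rotvec(degrees=True).round(2))
E
python3 go.py 0.564 -0.114 0.33 2.16
```

```text
t 0.1 pos [0.1618 0.5254 0.205 ] rot [-3.1406e+00 -1.0000e-04  2.8428e+00] F [ 0.42  0.16 -0.53] M [ 0.04  0.02 -0.02] w 0.0941 q [ 1.21  0.3   1.52  0.    1.32 -0.07]
shift tool mm [-572.6 -492.8 -124.6] turn deg [-6.000e-02  2.000e-02  3.912e+01]
```

Emit:
step_arm --steps '[{"z": -0.04}, {"z": -0.04}, {"z": -0.04}, {"x": -0.025, "y": -0.02, "z": -0.02}, {"x": -0.03, "y": -0.026}]'

```text
validation failed for argument at $.st...
```

Emit:
step_arm --steps '[{"x": 0.0, "y": 0.0, "z": -0.04, "ax": 0.0, "ay": 0.0, "az": 0.0, "claw": 0.094}]'

```text
time_s: 0.18
ee_pos: [0.1611, 0.5232, 0.2386]
eef_rot: [-3.129, -0.001, 2.843]
force: [0.2, 0.8, -0.8]
grip_width: 0.0943
```

Emit:
step_arm --steps '[{"x": 0, "y": 0, "z": -0.04, "ax": 0, "ay": 0, "az": 0, "claw": 0.094}, {"x": -0.005, "y": -0.005, "z": -0.04, "ax": 0, "ay": 0, "az": 0, "claw": 0.094}, {"x": -0.025, "y": -0.02, "z": -0.02, "ax": 0, "ay": 0, "az": 0, "claw": 0.094}, {"x": -0.031, "y": -0.027, "z": 0, "ax": 0, "ay": 0, "az": 0, "claw": 0.094}, {"x": -0.031, "y": -0.027, "z": 0, "ax": 0, "ay": 0, "az": 0, "claw": 0.094}]'

```text
time_s: 0.6
ee_pos: [0.2247, 0.4225, 0.3473]
eef_rot: [-3.13, -0.001, 2.85]
force: [0.5, 0.6, -0.5]
grip_width: 0.094
```

```bash
python3 go.py 0.564 -0.114 0.33 2.16
```

```text
t 0.6 pos [0.2247 0.4225 0.3473] rot [-3.1304e+00 -6.0000e-04  2.8502e+00] F [ 0.47  0.58 -0.51] M [ 0.04 -0.05 -0.06] w 0.094 q [ 1.01  0.07  1.46 -0.    1.61 -0.27]
shift tool mm [-479.1 -416.2   21.7] turn deg [-0.63  0.19 39.54]
```

Emit:
step_arm --steps '[{"x": -0.031, "y": -0.027, "z": 0, "ax": -0.6, "ay": 0, "az": 0, "claw": 0.094}, {"x": -0.031, "y": -0.027, "z": 0, "ax": 0, "ay": 0, "az": 0, "claw": 0.094}, {"x": -0.031, "y": -0.027, "z": 0, "ax": 0, "ay": 0, "az": 0, "claw": 0.094}, {"x": -0.031, "y": -0.027, "z": 0, "ax": 0, "ay": 0, "az": 0, "claw": 0.094}, {"x": -0.031, "y": -0.027, "z": 0, "ax": 0, "ay": 0, "az": 0, "claw": 0.094}]'

```text
time_s: 1.02
ee_pos: [0.3342, 0.2441, 0.3477]
eef_rot: [3.141, 0.0, 2.853]
force: [1.3, 0.7, 0.1]
grip_width: 0.0936
```

```bash
python3 go.py 0.564 -0.114 0.33 2.16
```

```text
t 1.02 pos [0.3342 0.2441 0.3477] rot [3.1408e+00 3.0000e-04 2.8535e+00] F [1.27 0.65 0.12] M [ 0.05 -0.05  0.04] w 0.0936 q [ 0.54 -0.09  1.62  0.    1.6  -0.74]
shift tool mm [-322.1 -278.    17.5] turn deg [ 0.05 -0.   39.73]
```

Emit:
step_arm --steps '[{"x": -0.031, "y": -0.027, "z": 0, "ax": 0, "ay": 0, "az": 0, "claw": 0.094}, {"x": -0.031, "y": -0.027, "z": 0, "ax": 0, "ay": 0, "az": 0, "claw": 0.094}, {"x": -0.031, "y": -0.027, "z": 0, "ax": 0, "ay": 0, "az": 0, "claw": 0.094}, {"x": -0.031, "y": -0.027, "z": 0, "ax": 0, "ay": 0, "az": 0, "claw": 0.094}, {"x": -0.031, "y": -0.027, "z": 0, "ax": 0, "ay": 0, "az": 0, "claw": 0.094}]'

```text
time_s: 1.43
ee_pos: [0.4432, 0.0662, 0.3476]
eef_rot: [3.14, 0.001, 2.854]
force: [-0.2, 1.6, -0.1]
grip_width: 0.0942
```

Emit:
step_arm --steps '[{"x": -0.031, "y": -0.027, "z": 0, "ax": 0, "ay": 0, "az": 0, "claw": 0.094}, {"x": -0.031, "y": -0.027, "z": 0, "ax": 0, "ay": 0, "az": 0, "claw": 0.094}, {"x": -0.031, "y": -0.027, "z": 0, "ax": 0, "ay": 0, "az": 0, "claw": 0.094}, {"x": -0.031, "y": -0.027, "z": 0, "ax": 0, "ay": 0, "az": 0, "claw": 0.094}, {"x": -0.025, "y": -0.021, "z": 0, "ax": 0, "ay": 0, "az": 0, "claw": 0.094}]'

```text
time_s: 1.85
ee_pos: [0.549, -0.1058, 0.3463]
eef_rot: [3.14, -0.001, 2.852]
force: [0.2, 1.4, -0.0]
grip_width: 0.0939
```

```bash
python3 go.py 0.564 -0.114 0.25 2.16
```

```text
t 1.85 pos [ 0.549  -0.1058  0.3463] rot [ 3.1404e+00 -7.0000e-04  2.8516e+00] F [ 0.24  1.4  -0.01] M [0.05 0.01 0.01] w 0.0939 q [-0.26  0.26  1.25  0.    1.63 -1.54]
shift tool mm [-16.8  -3.7  96.3] turn deg [ 0.05 -0.06 39.62]
```

Emit:
step_arm --steps '[{"x": -0.016, "y": -0.004, "z": 0, "ax": 0, "ay": 0, "az": 0, "claw": 0.05}, {"x": 0, "y": 0, "z": 0.02, "ax": 0, "ay": 0, "az": 7, "claw": 0.05}, {"x": 0, "y": 0, "z": 0.02, "ax": 0, "ay": 0, "az": 7, "claw": 0.05}, {"x": 0, "y": 0, "z": 0.02, "ax": 0, "ay": 0, "az": 7, "claw": 0.05}, {"x": 0, "y": 0, "z": 0.02, "ax": 0, "ay": 0, "az": 7, "claw": 0.05}]'

```text
time_s: 2.27
ee_pos: [0.5665, -0.1226, 0.2627]
eef_rot: [3.141, -0.0, 2.348]
force: [0.1, 0.8, 0.0]
grip_width: 0.0641
```

```bash
python3 go.py 0.564 -0.114 0.17 2.16
```

```text
t 2.27 pos [ 0.5665 -0.1226  0.2627] rot [ 3.1412e+00 -4.0000e-04  2.3479e+00] F [0.09 0.8  0.03] M [-0.02 -0.03 -0.02] w 0.0641 q [-0.28  0.33  1.35  0.    1.46 -1.05]
shift tool mm [ 7.9  4.2 92.7] turn deg [ 0.02 -0.03 10.76]
```

Emit:
step_arm --steps '[{"x": 0.004, "y": 0.002, "z": 0.03, "ax": 0, "ay": 0, "az": 5.5, "claw": 0.05}, {"x": 0.003, "y": 0.002, "z": 0.03, "ax": 0, "ay": 0, "az": 5, "claw": 0.05}, {"x": 0, "y": 0, "z": 0.02, "ax": 0, "ay": 0, "az": 0, "claw": 0.05}, {"x": 0, "y": 0, "z": 0, "ax": 0, "ay": 0, "az": 0, "claw": 0.05}]'

```text
time_s: 2.6
ee_pos: [0.5624, -0.1143, 0.1741]
eef_rot: [-3.137, -0.006, 2.145]
force: [-0.3, -0.3, -0.1]
grip_width: 0.0505
```

```bash
python3 go.py 0.564 -0.114 0.106 2.16; python3 - <<'E'
from h import *
for n,b in (("side",(240,90,390,300)),("top",(250,120,390,250))):
    im,d=vision.camera(n); crop(im,*b,4 if n=="top" else 2.8,f"pics/{n}1c.png")
E
```

```text
t 2.6 pos [ 0.5624 -0.1143  0.1741] rot [-3.1369 -0.006   2.1455] F [-0.26 -0.32 -0.12] M [-0.03  0.04 -0.05] w 0.0505 q [-0.26  0.38  1.48  0.    1.28 -0.84]
shift tool mm [-1.1  1.8 68.1] turn deg [-0.26 -0.35 -0.83]
```

View pics/side1c.png

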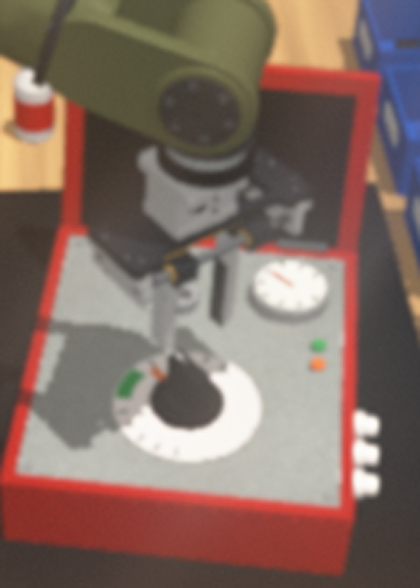

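View pics/top1c.png

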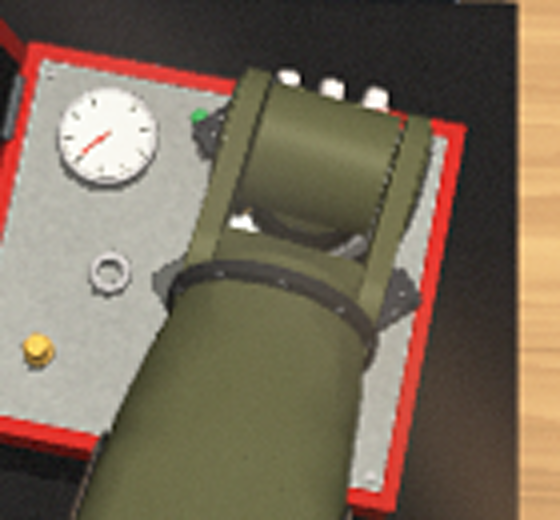

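Emit:
step_arm --steps '[{"x": -0.001, "y": 0.002, "z": 0.02, "ax": -0.3, "ay": -0.3, "az": -0.8, "claw": 0.05}, {"x": 0, "y": 0, "z": 0.02, "ax": 0, "ay": 0, "az": 0, "claw": 0.05}, {"x": 0, "y": 0, "z": 0.015, "ax": 0, "ay": 0, "az": 0, "claw": 0.05}, {"x": 0, "y": 0, "z": 0.004, "ax": 0, "ay": 0, "az": 0, "claw": 0.05}]'

```text
time_s: 3.03
ee_pos: [0.5708, -0.1159, 0.1268]
eef_rot: [3.128, 0.014, 2.164]
force: [-0.6, -0.2, -1.0]
grip_width: 0.05
```

```bash
python3 go.py 0.564 -0.114 0.106 2.16
```

```text
t 3.03 pos [ 0.5708 -0.1159  0.1268] rot [3.1284 0.0137 2.1639] F [-0.59 -0.21 -1.01] M [-0.03  0.04 -0.04] w 0.05 q [-0.26  0.43  1.53  0.    1.16 -0.86]
shift tool mm [ 5.6 -4.9 20.6] turn deg [0.76 0.78 0.23]
```

Emit:
step_arm --steps '[{"x": 0, "y": 0, "z": 0, "ax": 0, "ay": 0, "az": 0, "claw": 0.05}, {"x": 0, "y": 0, "z": 0, "ax": 0, "ay": 0, "az": 0, "claw": 0.05}]'

```text
time_s: 3.2
ee_pos: [0.5718, -0.1162, 0.1293]
eef_rot: [3.127, 0.016, 2.165]
force: [-0.7, -0.5, 0.6]
grip_width: 0.0502
```

```bash
python3 go.py 0.564 -0.114 0.106 2.16
```

```text
t 3.2 pos [ 0.5718 -0.1162  0.1293] rot [3.1268 0.0156 2.1646] F [-0.66 -0.54  0.58] M [-0.06  0.07 -0.05] w 0.0502 q [-0.26  0.43  1.53  0.    1.16 -0.86]
shift tool mm [ 6.6 -5.6 23.1] turn deg [0.85 0.89 0.27]
```

Emit:
step_arm --steps '[{"x": 0.0066, "y": -0.0056, "z": 0.002, "ax": 0.85, "ay": 0.9, "az": 0, "claw": 0.05}, {"x": 0, "y": 0, "z": 0, "ax": 0, "ay": 0, "az": 0, "claw": 0.05}]'

```text
time_s: 3.37
ee_pos: [0.5639, -0.1141, 0.1298]
eef_rot: [3.141, 0.001, 2.165]
force: [0.2, 0.7, -1.1]
grip_width: 0.0498
```

```bash
python3 go.py 0.564 -0.114 0.106 2.16
```

```text
t 3.37 pos [ 0.5639 -0.1141  0.1298] rot [3.1407e+00 1.1000e-03 2.1650e+00] F [ 0.23  0.69 -1.06] M [-0.04  0.03 -0.  ] w 0.0498 q [-0.26  0.43  1.53 -0.    1.18 -0.86]
shift tool mm [ 0.   0.1 23.8] turn deg [0.05 0.06 0.29]
```

Emit:
step_arm --steps '[{"x": 0, "y": 0, "z": 0.009, "ax": 0, "ay": 0, "az": 0, "claw": 0.05}, {"x": 0, "y": 0, "z": 0.008, "ax": 0, "ay": 0, "az": 0, "claw": 0.05}, {"x": 0, "y": 0, "z": 0.003, "ax": 0, "ay": 0, "az": 0, "claw": 0.05}, {"x": 0, "y": 0, "z": 0, "ax": 0, "ay": 0, "az": 0, "claw": 0.05}]'

```text
time_s: 3.7
ee_pos: [0.5644, -0.1142, 0.1097]
eef_rot: [3.139, 0.003, 2.165]
force: [0.2, -0.0, -0.7]
grip_width: 0.0497
```

```bash
python3 go.py 0.564 -0.114 0.106 2.16
```

```text
t 3.7 pos [ 0.5644 -0.1142  0.1097] rot [3.1389e+00 3.1000e-03 2.1652e+00] F [ 0.2  -0.01 -0.74] M [-0.05  0.07  0.02] w 0.0497 q [-0.26  0.45  1.55 -0.    1.14 -0.86]
shift tool mm [ 0.4 -0.2  3.7] turn deg [0.15 0.18 0.3 ]
```

Emit:
step_arm --steps '[{"x": 0, "y": 0, "z": 0.003, "ax": 0.1, "ay": 0.2, "az": 0, "claw": 0.03}, {"x": 0, "y": 0, "z": 0, "ax": 0, "ay": 0, "az": 0, "claw": 0.022}, {"x": 0, "y": 0, "z": 0, "ax": 0, "ay": 0, "az": 0, "claw": 0.018}, {"x": 0, "y": 0, "z": 0, "ax": 0, "ay": 0, "az": 0, "claw": 0.014}, {"x": 0, "y": 0, "z": 0, "ax": 0, "ay": 0, "az": 0, "claw": 0.0}]' --grip_force 25

```text
time_s: 4.12
ee_pos: [0.5644, -0.1142, 0.1059]
eef_rot: [3.141, -0.001, 2.165]
force: [0.3, 0.2, 0.2]
grip_width: 0.0197
```

```bash
python3 go.py 0.564 -0.114 0.106 2.16
```

```text
t 4.12 pos [ 0.5644 -0.1142  0.1059] rot [ 3.1415e+00 -1.4000e-03  2.1652e+00] F [0.33 0.16 0.17] M [-0.05  0.    0.02] w 0.0197 q [-0.26  0.45  1.55  0.    1.14 -0.86]
shift tool mm [ 0.4 -0.2 -0.1] turn deg [ 0.01 -0.08  0.3 ]
```

Emit:
step_arm --steps '[{"x": 0, "y": 0, "z": 0, "ax": 0, "ay": 0, "az": 0, "claw": 0.0}, {"x": 0, "y": 0, "z": 0, "ax": 0, "ay": 0, "az": 0, "claw": 0.0}, {"x": 0, "y": 0, "z": 0, "ax": 0, "ay": 0, "az": 0, "claw": 0.0}]' --grip_force 30

```text
time_s: 4.37
ee_pos: [0.5638, -0.1146, 0.106]
eef_rot: [-3.14, -0.002, 2.165]
force: [-0.6, -0.0, -1.1]
grip_width: 0.0158
```

```bash
python3 go.py 0.564 -0.114 0.106 2.16
```

```text
t 4.37 pos [ 0.5638 -0.1146  0.106 ] rot [-3.1401e+00 -1.7000e-03  2.1654e+00] F [-0.63 -0.02 -1.06] M [ 0.   -0.17  0.03] w 0.0158 q [-0.26  0.45  1.55 -0.    1.14 -0.86]
shift tool mm [0.4 0.5 0. ] turn deg [-0.09 -0.1   0.31]
```

Emit:
step_arm --steps '[{"x": 0, "y": 0, "z": 0, "ax": 0, "ay": 0, "az": -2.5, "claw": 0.0}, {"x": 0, "y": 0, "z": 0, "ax": 0, "ay": 0, "az": -2.5, "claw": 0.0}, {"x": 0, "y": 0, "z": 0, "ax": 0, "ay": 0, "az": -2.5, "claw": 0.0}, {"x": 0, "y": 0, "z": 0, "ax": 0, "ay": 0, "az": -2.5, "claw": 0.0}, {"x": 0, "y": 0, "z": 0, "ax": 0, "ay": 0, "az": 0, "claw": 0.0}]'

```text
time_s: 4.78
ee_pos: [0.5639, -0.1144, 0.106]
eef_rot: [-3.141, -0.002, 2.347]
force: [-1.6, -0.5, -0.3]
grip_width: 0.0159
```

```bash
python3 go.py 0.564 -0.114 0.106 2.40; python3 - <<'E'
from h import *; from meas import measure
im,d=vision.camera("side"); crop(im,240,90,390,300,2.8,"pics/side2c.png")
try: measure("side",im)
except Exception as e: print(e)
E
```

```text
t 4.78 pos [ 0.5639 -0.1144  0.106 ] rot [-3.1413e+00 -1.8000e-03  2.3468e+00] F [-1.56 -0.54 -0.32] M [-0.17  0.21 -0.01] w 0.0159 q [-0.26  0.45  1.55  0.    1.14 -1.04]
shift tool mm [0.3 0.3 0. ] turn deg [-0.02 -0.1  -3.05]
side plate (array([ 0.56976536, -0.11869081]), np.float64(0.06302634368351975), np.float64(0.003965137451742035))
green 24 [285.4 226.8] [ 0.5118 -0.0861] r 0.0665 ang 2.629
orange 11 [294.2 224.6] [ 0.5347 -0.0793] r 0.0528 ang 2.299
```

View pics/side2c.png

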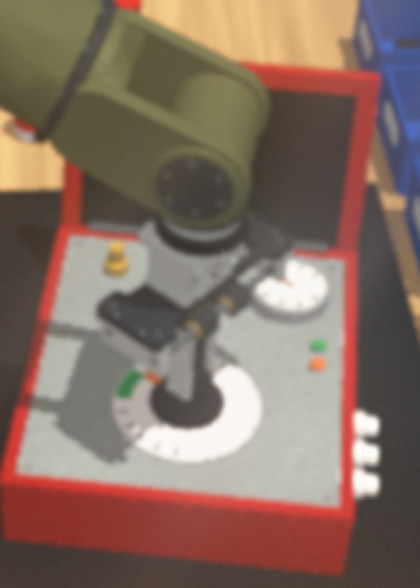

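Emit:
step_arm --steps '[{"x": 0, "y": 0, "z": 0, "ax": 0, "ay": 0, "az": -2.0, "claw": 0.0}, {"x": 0, "y": 0, "z": -0.002, "ax": 0, "ay": 0, "az": 0, "claw": 0.0}, {"x": 0, "y": 0, "z": -0.0015, "ax": 0, "ay": 0, "az": 0, "claw": 0.0}, {"x": 0, "y": 0, "z": 0, "ax": 0, "ay": 0, "az": 0, "claw": 0.0}]'

```text
time_s: 5.17
ee_pos: [0.5639, -0.1144, 0.1091]
eef_rot: [-3.141, -0.002, 2.373]
force: [0.8, -1.3, -4.7]
grip_width: 0.016
```

```bash
python3 go.py 0.564 -0.114 0.1137 2.40
```

```text
t 5.17 pos [ 0.5639 -0.1144  0.1091] rot [-3.1412e+00 -2.1000e-03  2.3732e+00] F [ 0.81 -1.34 -4.75] M [-0.17 -0.34  0.08] w 0.016 q [-0.26  0.45  1.55  0.    1.14 -1.07]
shift tool mm [ 0.2  0.3 -4.6] turn deg [-0.02 -0.12 -1.53]
```

Emit:
step_arm --steps '[{"x": 0, "y": 0, "z": -0.0015, "ax": 0, "ay": 0, "az": -0.8, "claw": 0.0}, {"x": 0, "y": 0, "z": -0.001, "ax": 0, "ay": 0, "az": 0, "claw": 0.0}, {"x": 0, "y": 0, "z": 0, "ax": 0, "ay": 0, "az": 0, "claw": 0.0}]'

```text
time_s: 5.42
ee_pos: [0.5639, -0.1144, 0.1112]
eef_rot: [-3.141, -0.002, 2.386]
force: [2.0, -1.4, -6.8]
grip_width: 0.0157
```

```bash
python3 go.py 0.564 -0.114 0.1137 2.40
```

```text
t 5.42 pos [ 0.5639 -0.1144  0.1112] rot [-3.1412e+00 -2.4000e-03  2.3858e+00] F [ 1.98 -1.38 -6.77] M [-0.29 -0.55 -0.03] w 0.0157 q [-0.26  0.45  1.55  0.    1.15 -1.08]
shift tool mm [ 0.2  0.3 -2.5] turn deg [-0.02 -0.14 -0.81]
```

Emit:
step_arm --steps '[{"x": 0, "y": 0, "z": -0.0015, "ax": 0, "ay": 0, "az": 0, "claw": 0.0}, {"x": 0, "y": 0, "z": -0.0008, "ax": 0, "ay": 0, "az": 0, "claw": 0.0}, {"x": 0, "y": 0, "z": 0, "ax": 0, "ay": 0, "az": 0, "claw": 0.0}]'

```text
time_s: 5.67
ee_pos: [0.5638, -0.1143, 0.113]
eef_rot: [-3.141, -0.003, 2.385]
force: [3.3, -1.4, -9.4]
grip_width: 0.0158
```

```bash
python3 go.py 0.564 -0.114 0.1137 2.40
```

```text
t 5.67 pos [ 0.5638 -0.1143  0.113 ] rot [-3.1409e+00 -3.0000e-03  2.3851e+00] F [ 3.25 -1.37 -9.42] M [-0.3  -0.79 -0.04] w 0.0158 q [-0.26  0.45  1.55  0.    1.15 -1.08]
shift tool mm [ 0.1  0.4 -0.7] turn deg [-0.04 -0.17 -0.86]
```

Emit:
step_arm --steps '[{"x": 0, "y": 0, "z": 0, "ax": 0, "ay": 0, "az": -0.6, "claw": 0.0}, {"x": 0, "y": 0, "z": 0, "ax": 0, "ay": 0, "az": -0.6, "claw": 0.0}, {"x": 0, "y": 0, "z": 0, "ax": 0, "ay": 0, "az": -0.6, "claw": 0.0}]'

```text
time_s: 5.92
ee_pos: [0.5638, -0.1143, 0.1126]
eef_rot: [-3.141, -0.003, 2.418]
force: [3.4, -0.9, -9.6]
grip_width: 0.0159
```

```bash
python3 go.py 0.564 -0.114 0.1137 2.40
```

```text
t 5.92 pos [ 0.5638 -0.1143  0.1126] rot [-3.1411e+00 -3.1000e-03  2.4183e+00] F [ 3.35 -0.93 -9.61] M [-0.3  -0.75 -0.18] w 0.0159 q [-0.26  0.45  1.55  0.    1.15 -1.11]
shift tool mm [ 0.1  0.4 -1.1] turn deg [-0.03 -0.18  1.05]
```

Emit:
step_arm --steps '[{"x": 0, "y": 0, "z": -0.0003, "ax": 0, "ay": 0, "az": -0.6, "claw": 0.0}, {"x": 0, "y": 0, "z": -0.0002, "ax": 0, "ay": 0, "az": -0.6, "claw": 0.0}, {"x": 0, "y": 0, "z": -0.0002, "ax": 0, "ay": 0, "az": -0.6, "claw": 0.0}]'

```text
time_s: 6.17
ee_pos: [0.5639, -0.1143, 0.1132]
eef_rot: [-3.141, -0.003, 2.453]
force: [3.3, -1.3, -9.3]
grip_width: 0.0155
```

Emit:
step_arm --steps '[{"x": 0, "y": 0, "z": -0.0002, "ax": 0, "ay": 0, "az": -0.6, "claw": 0.0}, {"x": 0, "y": 0, "z": -0.0002, "ax": 0, "ay": 0, "az": -0.6, "claw": 0.0}, {"x": 0, "y": 0, "z": -0.0002, "ax": 0, "ay": 0, "az": -0.6, "claw": 0.0}]'

```text
time_s: 6.42
ee_pos: [0.5638, -0.1143, 0.1137]
eef_rot: [-3.142, -0.003, 2.488]
force: [3.0, -1.0, -9.6]
grip_width: 0.0157
```

Emit:
step_arm --steps '[{"x": 0, "y": 0, "z": -0.0001, "ax": 0, "ay": 0, "az": -0.6, "claw": 0.0}, {"x": 0, "y": 0, "z": -0.0001, "ax": 0, "ay": 0, "az": -0.6, "claw": 0.0}, {"x": 0, "y": 0, "z": -0.0001, "ax": 0, "ay": 0, "az": -0.6, "claw": 0.0}]'

```text
time_s: 6.67
ee_pos: [0.5638, -0.1142, 0.1139]
eef_rot: [3.141, -0.003, 2.523]
force: [4.8, -0.7, -9.5]
grip_width: 0.0157
```

Emit:
step_arm --steps '[{"x": 0, "y": 0, "z": -0.0001, "ax": 0, "ay": 0, "az": -0.6, "claw": 0.0}, {"x": 0, "y": 0, "z": 0, "ax": 0, "ay": 0, "az": -0.6, "claw": 0.0}, {"x": 0, "y": 0, "z": -0.0001, "ax": 0, "ay": 0, "az": -0.6, "claw": 0.0}]'

```text
time_s: 6.92
ee_pos: [0.5639, -0.1142, 0.1141]
eef_rot: [3.141, -0.003, 2.558]
force: [4.0, -0.5, -10.6]
grip_width: 0.0155
```

```bash
python3 go.py 0.564 -0.114 0.1137 2.66
```

```text
t 6.92 pos [ 0.5639 -0.1142  0.1141] rot [ 3.1413 -0.0033  2.5579] F [  3.99  -0.51 -10.56] M [-0.24 -0.95 -0.26] w 0.0155 q [-0.26  0.45  1.54  0.    1.16 -1.25]
shift tool mm [-0.   0.2  0.4] turn deg [ 0.03 -0.19 -5.85]
```

Emit:
step_arm --steps '[{"x": 0, "y": 0, "z": 0, "ax": 0, "ay": -0.1, "az": -0.6, "claw": 0.0}, {"x": 0, "y": 0, "z": 0, "ax": 0, "ay": -0.1, "az": -0.6, "claw": 0.0}, {"x": 0, "y": 0, "z": 0, "ax": 0, "ay": 0, "az": -0.6, "claw": 0.0}]'

```text
time_s: 7.17
ee_pos: [0.564, -0.1142, 0.1151]
eef_rot: [3.141, 0.001, 2.593]
force: [1.6, 0.3, -5.5]
grip_width: 0.0158
```

```bash
python3 go.py 0.564 -0.114 0.1137 2.593
```

```text
t 7.17 pos [ 0.564  -0.1142  0.1151] rot [3.1412e+00 1.0000e-03 2.5932e+00] F [ 1.56  0.31 -5.54] M [-0.09 -0.36 -0.09] w 0.0158 q [-0.26  0.44  1.55  0.    1.15 -1.29]
shift tool mm [0.1 0.1 1.4] turn deg [0.02 0.06 0.01]
```

Emit:
step_arm --steps '[{"x": 0, "y": 0, "z": 0, "ax": 0, "ay": 0, "az": 0, "claw": 0.0}, {"x": 0, "y": 0, "z": 0, "ax": 0, "ay": 0, "az": 0, "claw": 0.0}]'

```text
time_s: 7.33
ee_pos: [0.564, -0.1141, 0.1155]
eef_rot: [3.141, 0.001, 2.595]
force: [2.3, -0.7, -6.5]
grip_width: 0.0163
```

```bash
python3 go.py 0.564 -0.114 0.1137 2.593
```

```text
t 7.33 pos [ 0.564  -0.1141  0.1155] rot [3.1412e+00 1.3000e-03 2.5946e+00] F [ 2.31 -0.69 -6.48] M [-0.03 -0.36 -0.13] w 0.0163 q [-0.26  0.44  1.55  0.    1.15 -1.29]
shift tool mm [0.1 0.1 1.8] turn deg [0.02 0.07 0.09]
```

Emit:
step_arm --steps '[{"x": 0, "y": 0, "z": -0.0006, "ax": 0, "ay": 0, "az": 0, "claw": 0.0}, {"x": 0, "y": 0, "z": -0.0006, "ax": 0, "ay": 0, "az": 0, "claw": 0.0}, {"x": 0, "y": 0, "z": -0.0004, "ax": 0, "ay": 0, "az": 0, "claw": 0.0}]'

```text
time_s: 7.58
ee_pos: [0.564, -0.1142, 0.1175]
eef_rot: [3.141, 0.001, 2.594]
force: [1.8, 0.2, -4.9]
grip_width: 0.0159
```

```bash
python3 go.py 0.564 -0.114 0.1205 2.593
```

```text
t 7.58 pos [ 0.564  -0.1142  0.1175] rot [3.1412e+00 1.4000e-03 2.5944e+00] F [ 1.81  0.23 -4.94] M [-0.07 -0.31 -0.08] w 0.0159 q [-0.26  0.44  1.54 -0.    1.16 -1.29]
shift tool mm [ 0.   0.2 -3. ] turn deg [0.02 0.08 0.08]
```

The force stays near 5 N as the knob rises, so the stem is moving freely in the slot. I'll keep drawing it out.

Emit:
step_arm --steps '[{"x": 0, "y": 0, "z": -0.0007, "ax": 0, "ay": 0, "az": 0, "claw": 0.0}, {"x": 0, "y": 0, "z": -0.0007, "ax": 0, "ay": 0, "az": 0, "claw": 0.0}, {"x": 0, "y": 0, "z": -0.0003, "ax": 0, "ay": 0, "az": 0, "claw": 0.0}]'

```text
time_s: 7.83
ee_pos: [0.5639, -0.1142, 0.1195]
eef_rot: [3.141, 0.001, 2.594]
force: [1.7, -0.4, -5.7]
grip_width: 0.0156
```

```bash
python3 go.py 0.564 -0.114 0.1205 2.593
```

```text
t 7.83 pos [ 0.5639 -0.1142  0.1195] rot [3.1412e+00 1.3000e-03 2.5941e+00] F [ 1.69 -0.44 -5.73] M [-0.09 -0.36 -0.03] w 0.0156 q [-0.26  0.44  1.54  0.    1.16 -1.29]
shift tool mm [ 0.   0.2 -1. ] turn deg [0.02 0.08 0.07]
```

Emit:
step_arm --steps '[{"x": 0, "y": 0, "z": -0.0006, "ax": 0, "ay": 0, "az": 0, "claw": 0.0}, {"x": 0, "y": 0, "z": -0.0004, "ax": 0, "ay": 0, "az": 0, "claw": 0.0}, {"x": 0, "y": 0, "z": 0, "ax": 0, "ay": 0, "az": 0, "claw": 0.0}]'

```text
time_s: 8.08
ee_pos: [0.5639, -0.1142, 0.1205]
eef_rot: [3.141, 0.001, 2.594]
force: [2.3, -0.3, -6.2]
grip_width: 0.0156
```

```bash
python3 go.py 0.564 -0.114 0.1205 2.593
```

```text
t 8.08 pos [ 0.5639 -0.1142  0.1205] rot [3.1412e+00 1.3000e-03 2.5941e+00] F [ 2.3  -0.32 -6.23] M [-0.09 -0.46 -0.09] w 0.0156 q [-0.26  0.44  1.54  0.    1.16 -1.29]
shift tool mm [0.  0.2 0. ] turn deg [0.02 0.07 0.06]
```

Emit:
step_arm --steps '[{"x": 0, "y": 0, "z": -0.0008, "ax": 0, "ay": 0, "az": 0, "claw": 0.0}, {"x": 0, "y": 0, "z": -0.0005, "ax": 0, "ay": 0, "az": 0, "claw": 0.0}, {"x": 0, "y": 0, "z": 0, "ax": 0, "ay": 0, "az": 0, "claw": 0.0}]'

```text
time_s: 8.33
ee_pos: [0.5639, -0.1141, 0.1216]
eef_rot: [3.141, 0.001, 2.594]
force: [3.1, -0.3, -7.5]
grip_width: 0.0157
```

```bash
python3 go.py 0.564 -0.114 0.1205 2.593; python3 - <<'E'
from h import *
im,d=vision.camera("side"); crop(im,265,190,350,270,7,"pics/side3c.png")
E
```

```text
t 8.33 pos [ 0.5639 -0.1141  0.1216] rot [3.1413e+00 1.1000e-03 2.5942e+00] F [ 3.14 -0.28 -7.46] M [-0.05 -0.57 -0.04] w 0.0157 q [-0.26  0.43  1.54  0.    1.17 -1.29]
shift tool mm [-0.   0.2  1.1] turn deg [0.02 0.06 0.07]
```

View pics/side3c.png

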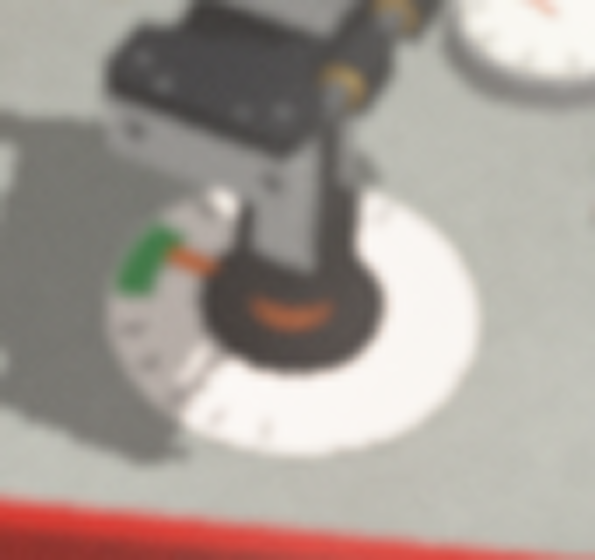

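The orange collar shows under the knob, at about (290,315) in the crop. The pull also rises by about 1.4 N per mm, so the stem is at its end stop. I'll ease the spring now and then let go.

Emit:
step_arm --steps '[{"x": 0, "y": 0, "z": 0.001, "ax": 0, "ay": 0, "az": 0, "claw": 0.0}, {"x": 0, "y": 0, "z": 0.001, "ax": 0, "ay": 0, "az": 0, "claw": 0.0}, {"x": 0, "y": 0, "z": 0.0006, "ax": 0, "ay": 0, "az": 0, "claw": 0.0}, {"x": 0, "y": 0, "z": 0, "ax": 0, "ay": 0, "az": 0, "claw": 0.0}]'

```text
time_s: 8.72
ee_pos: [0.564, -0.1142, 0.1191]
eef_rot: [3.141, 0.001, 2.594]
force: [1.3, -0.1, -3.5]
grip_width: 0.0157
```

```bash
python3 go.py 0.564 -0.114 0.1185 2.593
```

```text
t 8.72 pos [ 0.564  -0.1142  0.1191] rot [3.1412e+00 1.3000e-03 2.5942e+00] F [ 1.35 -0.15 -3.54] M [-0.03 -0.24 -0.08] w 0.0157 q [-0.26  0.44  1.54  0.    1.16 -1.29]
shift tool mm [0.1 0.1 0.6] turn deg [0.02 0.08 0.07]
```

Emit:
step_arm --steps '[{"x": 0, "y": 0, "z": 0.0006, "ax": 0, "ay": 0, "az": 0, "claw": 0.0}, {"x": 0, "y": 0, "z": 0.0, "ax": 0, "ay": 0, "az": 0, "claw": 0.0}, {"x": 0, "y": 0, "z": 0, "ax": 0, "ay": 0, "az": 0, "claw": 0.02}, {"x": 0, "y": 0, "z": 0, "ax": 0, "ay": 0, "az": 0, "claw": 0.03}, {"x": 0, "y": 0, "z": 0, "ax": 0, "ay": 0, "az": 0, "claw": 0.05}]'

```text
time_s: 9.13
ee_pos: [0.5642, -0.1142, 0.1197]
eef_rot: [3.141, 0.003, 2.594]
force: [-0.3, -0.7, 0.5]
grip_width: 0.03
```

Emit:
step_arm --steps '[{"x": 0, "y": 0, "z": 0, "ax": 0, "ay": 0, "az": 0, "claw": 0.05}, {"x": 0, "y": 0, "z": 0, "ax": 0, "ay": 0, "az": 0, "claw": 0.05}]'

```text
time_s: 9.3
ee_pos: [0.5644, -0.1143, 0.1202]
eef_rot: [3.141, 0.003, 2.595]
force: [-0.2, -0.1, -0.2]
grip_width: 0.0434
```

Emit:
step_arm --steps '[{"x": 0, "y": 0, "z": -0.008, "ax": 0, "ay": 0, "az": 0, "claw": 0.05}, {"x": 0, "y": 0, "z": -0.015, "ax": 0, "ay": 0, "az": 0, "claw": 0.05}, {"x": 0, "y": 0, "z": -0.02, "ax": 0, "ay": 0, "az": 0, "claw": 0.05}, {"x": 0, "y": 0, "z": -0.03, "ax": 0, "ay": 0, "az": 0, "claw": 0.05}, {"x": 0, "y": 0, "z": -0.03, "ax": 0, "ay": 0, "az": 0, "claw": 0.05}]'

```text
time_s: 9.72
ee_pos: [0.5617, -0.1135, 0.2229]
eef_rot: [-3.139, -0.007, 2.595]
force: [0.7, -0.6, 0.9]
grip_width: 0.0503
```

Emit:
step_arm --steps '[{"x": 0, "y": 0, "z": -0.03, "ax": 0, "ay": 0, "az": 0, "claw": 0.05}, {"x": 0, "y": 0, "z": -0.03, "ax": 0, "ay": 0, "az": 0, "claw": 0.05}, {"x": 0, "y": 0, "z": 0, "ax": 0, "ay": 0, "az": 0, "claw": 0.05}, {"x": 0, "y": 0, "z": 0, "ax": 0, "ay": 0, "az": 0, "claw": 0.05}]'

```text
time_s: 10.05
ee_pos: [0.5625, -0.1137, 0.2952]
eef_rot: [3.141, 0.003, 2.595]
force: [-0.3, 0.2, -1.1]
grip_width: 0.0498
```

```bash
python3 go.py 0.564 -0.114 0.1185 2.593; python3 - <<'E'
from h import *
im,d=vision.camera("side"); crop(im,230,90,390,300,2.8,"pics/side4c.png"); crop(im,265,190,350,270,7,"pics/side4d.png")
from meas import measure
o=measure("side",im)
for k in("green","orange"):
    q=o[k]-np.array([0.564,-0.1142]); print(k,np.arctan2(q[1],q[0]))
old=np.load("pics/side0.npz")['im']; df=cv2.absdiff(old,im).max(2)
cv2.imwrite("pics/diff.png",df); np.savez("pics/side4.npz",im=im,d=d)
p=vision.camera_params("side");P=pts(p,d); D=np.linalg.norm(P[:,:,:2]-[0.564,-0.1135],axis=2)
Q=P[(D<0.03)&(P[:,:,2]<0.16)&(P[:,:,2]>0.05)]; print(np.percentile(Q[:,2],[50,90,99]))
E
```

```text
t 10.05 pos [ 0.5625 -0.1137  0.2952] rot [3.1409 0.0032 2.5947] F [-0.25  0.18 -1.09] M [-0.07  0.04 -0.07] w 0.0498 q [-0.26  0.3   1.31 -0.    1.52 -1.29]
shift tool mm [ -0.8   0.4 176.7] turn deg [0.04 0.18 0.1 ]
side plate (array([ 0.56603287, -0.11460414]), np.float64(0.06674402986100006), np.float64(0.0025911385156187675))
green 22 [285.6 227. ] [ 0.5123 -0.0866] r 0.0605 ang 2.661
orange 21 [298.5 230.9] [ 0.5441 -0.1014] r 0.0256 ang 2.597
green 2.6515808019996134
orange 2.567599585440776
[0.11138491 0.14471815 0.14827883]
```

View pics/side4d.png

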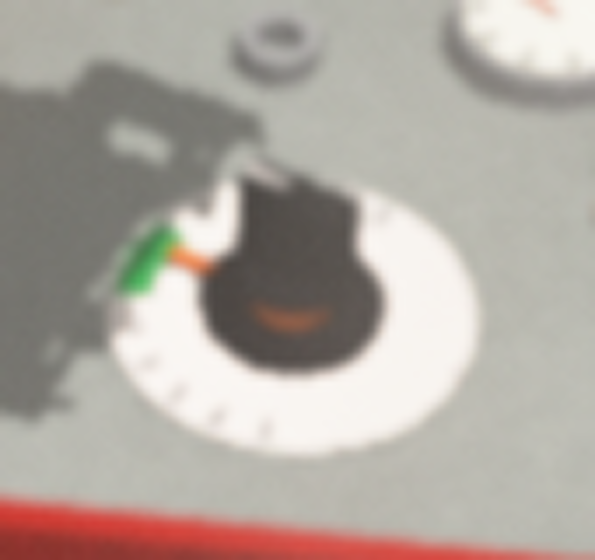

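View pics/diff.png

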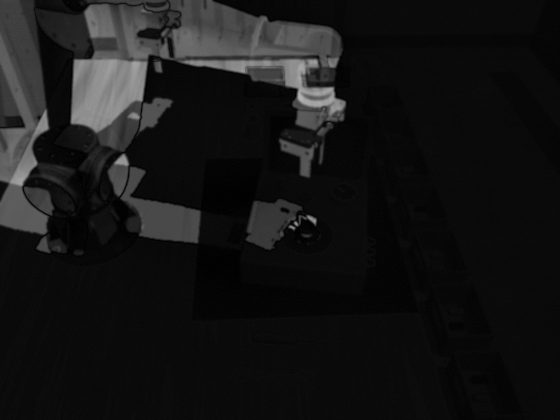

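The collar still shows with the knob let go, at about (290,318). The bar top has risen from 0.1365 to 0.148 m, and the pointer meets the green mark at about (178,257). The difference picture shows changes only at the arm, its shadow and the knob. I'm handing in.

```bash
python3 -c "
from station import ticket; print(ticket.hand_in())"
```

```text
the job is handed in; nothing more can be done
None
```

The knob is drawn fully out and locked, with the pointer on the green mark. I handed the job in at about 10 s of the 72 s allowed; no verdict was reported.

**What I did:** I gripped the bar from above and turned it from yaw 2.17 to 2.39 rad. I then pulled with about 10 N while turning 0.6° per row. At yaw 2.59 the pull dropped to 5.5 N, which meant the tab was in the slot. From there I lifted without turning: about 5 N of pull to the end stop, then 7.5 N at most. I eased the spring, let go and retreated straight up.

**Last checks:**
- **Locked out:** the orange collar still shows with the knob free, and the bar top is about 12 mm higher than at the start.
- **Pointer:** it is about 0.07 rad from mid-mark, within the 0.33 rad limit.
- **Forces:** the highest pull I read was 10.6 N, and twist stayed at about 0.3 N m or less in the readings I took. Forces on the tool are about zero now that it is clear.
- **Other things:** the side-view before/after difference showed no loose thing displaced, though part of the far bench was hidden behind the arm. I did not take a last top view.

**Disagreement:** the two cameras placed the knob axis about 3 mm apart. I used a point between them, and the grip closed there with almost no side force.

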